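Toast a waffle

ROBOT

A 7-joint arm with a two-finger parallel gripper is mounted at the origin on the work surface. World frame = base frame: x ahead of the robot, y to its left, z up, the work surface at z = 0. Lengths are in mm, angles in rad, forces in N, time in s.
With the tool pointing down it reaches from about 400 to 875 mm from the base axis. Payload 4.4 kg.
Tool frame: the origin (TCP) lies at the very end of the fingers, on their centre line; the grasp point (between the pads) lies 19 mm behind it; z points along the fingers, y is the line along which they close (so a half turn about z gives the same grasp; the last joint's range is limited). The gripper opens to 85 mm and grips with 20 to 120 N. Pads are 22 mm wide; open, the fingers measure 114 mm over their backs; the gripper's body (76 mm by 85 mm) begins 54 mm behind the grasp point. The pads swing forward as they close: fully open they stand 13 mm farther back than shut.
Start: joints at [-1.328, 0.628, 0.038, 1.517, -0.027, 0.996, -0.02], TCP at [197.521, 619.276, 231.313] pointing down, gripper open.
Joint ranges: [-3.06, 3.06], [-0.37, 2.12], [-1.25, 1.32], [0.18, 2.47], [-1.1, 4.24], [0.23, 1.98], [-2.94, 2.94]. Speed limits (rad/s): [2.57, 2.57, 3.14, 3.14, 3.14, 3.14, 3.14].

INTERFACE

Orientations are given as [roll, pitch, yaw] about the fixed x, y, z axes, in that order (R = Rz(yaw) Ry(pitch) Rx(roll)).
In Python, from cell import status, get_image, ctrl, models gives the robot as it stands.
- The arm moves only by the shell command python3 -m handwheel 'ROWS' [OPENING]. ROWS is JSON, a list of rows, each an object with "delta_pos": the shift along the world's x, y, z in cm, a list of three; "yaw": the turn about the world's z in rad. A call has 1 to 10 rows; each row shifts and turns the commanded pose from where the row before left it; what a row does not reach is not made up. A row lasts 1/12 s, in which the tool goes at most 41.7 mm and 7.16 degrees, less where a joint would pass 70% of its speed; a pose out of reach is approached as far as the arm can. A call is refused whole if a number of a shift passes 4.17 or a number of a turn 0.125, either way. A call with a gripper value outside its range is refused whole. OPENING is the opening, from -1 (shut) to 1 (fully open), set as the call begins (- or left out, the last holds). The fingers move at their own pace and stop on an object; the grip force is fixed at half the most. Time passes only in rows, so rows that do not move let the fingers close. It gives the time, the measured TCP pose, the force, the opening and the grip force at its end, in the units of the state.
- status.read_state(): the state, without advancing time (a new reading comes with each control period).
- get_image(name): name is "side" or "top" or "wrist"; returns a dict with "color" (420x560x3 uint8, red, green, blue), "z_map" (420x560 float32, mm along the optical axis (not along the pixel's ray), 0 where there is no reading), "fx", "fy", "cx", "cy" (pixels), "k1" (the pictures are not rectified: a ray, as slopes to the right and down, at radius r is drawn at 1 + k1 r^2 times it, then the intrinsics apply), "position" and "rotation" of the camera in the world; the wrist camera has in their place "hand_eye" (4x4, takes a point from camera to tool coordinates, whose origin is the TCP and whose axes are the flange's). Camera axes: x right, y up, looking along -z (the intrinsics and any distortion apply to the point x, -y, -z); pixel columns grow to the right and rows downward; lengths in mm; the calibration is good to about 2 mm. A picture is of the moment at which its call begins: read the wrist's pose just before it.
- ctrl.finish_job(): hands the job in; it is judged then, once.
Trained networks look in a picture, given as the dict that the camera call returned (one of the last four; its "shot" number tells which), for a name from the list of things; names that differ only in an ending like _2 or _b are one class to them, and where a whole thing is asked for, a point or a joint stands for the part that bears it (a point fixed in the world has none). Each returns a list of dicts, best first, with "score" (0 to 1); they miss things now and then, are a little off and sometimes report something else, mostly with a low value. They report only what shows in the picture. A call takes as long as a camera call.
- models.boxes_of(picture, name): "rect" ([left, top, right, bottom] in pixels, round what is visible of it).
The state is a dict: "clock": time; "qpos": joint angles; "qd": joint speeds; "tau": joint torques, N m; "eef_pos": TCP position; "tool_rot": TCP orientation; "force": force on the tool from outside, world axes, zero at the start; "torque": the same for the moment, N m; "width": finger opening in mm; "gripper_force": force on a finger pad.
Only numpy, scipy, OpenCV 4.12 (cv2) and the standard library are available. Lean on these libraries where they do the work, as an engineer would, in place of code of your own. Each camera call takes 0.05 s, during which the arm holds its last target. There are 200 camera calls.

TASK

Take the waffle out of the toast rack and stand it in either slot of the toaster, then press the toaster's lever all the way down until it catches and stays down by itself, with the waffle lowered inside. Leave the crispbread in the rack and do not disturb the mug, the jam or the syrup.

Things in the scene. Friction and masses are not known exactly. Their poses are not given: they have to be found in the camera images.
- toaster: two-slot toaster standing firmly on the counter, cream end caps, metal sides, 270 mm long (x), 176 mm wide (y), 185 mm high. Origin: centre of its underside, z up. Its own -x end (facing the robot's right) carries the black lever. Two slots in the top, each 136 mm long (x) by 34 mm wide (y), centred at x = 0, y = +31 and -31 mm.
- slot_left (a point): centre of the mouth of the slot on the toaster's own +y side, level with the top (185 mm). Under each slot a steel carriage bar goes up and down with the lever: with the lever up its top is 62 mm below the mouth, so a waffle standing on it sticks out 38 mm; with the lever caught, 122 mm below.
- slot_right (a point): centre of the mouth of the slot on the toaster's own -y side, at the level of the top (z = 185 mm)
- lever (a joint): travel of the toaster's lever in m: 0 up (start), grows downwards, end stop at 0.066. Sprung: about 5 N starts it, rising steadily to 9 N; over the last 10 mm a sprung catch adds about 4 N (13 to 14 N in all) and clicks in at about 0.061. Let go after that it stays at 0.060; before, it springs back to 0. An upward pull of about 14 N frees it.
- lever_pad (a point): centre of the flat top of the lever's black paddle, moving with it. Paddle 34 mm (toaster x) by 44 mm (y), 14 mm thick, standing 4 to 38 mm out from the toaster's -x end wall; its top is 165 mm above the counter when up, 105 mm when caught. The wall behind it rises to 185 mm, top edge rounded 20 mm: lean the gripper away from the toaster to press.
- rack: fixed toast rack: white tray 110 mm (x) by 140 mm (y), 8 mm thick, with five inverted-U steel wire loops 28 mm apart along y (4 mm wire, 80 mm wide along x, tops 62 mm above the counter). Origin: centre of its underside. Four bays at y = -42, -14, +14, +42 mm; waffle and crispbread stand on the tray in the two outermost, either way round.
- waffle: golden square frozen waffle, stiff, with a grid on both faces, 100 mm (x) by 18 mm thick (y) by 100 mm high (z), 30 to 65 g, standing on edge in the rack (axes as the rack's). Origin: centre of its lower edge face. Its upper 45 mm stands clear above the wire loops.
- waffle_center (a point): the middle of the waffle, 50 mm above its lower edge
- crispbread: dark brown crispbread slice with small pits, 100 mm (x) by 12 mm thick (y) by 85 mm high (z), standing in the other outer bay of the rack; leave it there. Origin: centre of its lower edge face.
- mug: blue mug, 80 mm across and 92 mm high with a handle at its +y; bystander. Origin: centre of its underside.
- jam: amber jam jar with a red cap, 68 mm across and 95 mm high; bystander. Origin: centre of its underside.
- syrup: brown syrup bottle with a yellow cap, 58 mm across and 150 mm high; bystander. Origin: centre of its underside.

How it is judged (in metres and radians):
On the way, in this order (a step that is already met when the one before it is completed fails the run):
1. the waffle stands in a toaster slot on the raised carriage, let go, the lever still up (x of waffle_center in the frame of toaster between -0.03 and 0.03 m and z of waffle_center in the frame of toaster between 0.158 and 0.188 m and (y of waffle_center in the frame of toaster between -0.046 and -0.016 m or y of waffle_center in the frame of toaster between 0.016 and 0.046 m) and value of joint lever below 0.008 m and contact force between the fingers and waffle below 0.2 N), for 0.2 s.
2. the lever is pressed down to its catch with the waffle in the slot (x of waffle_center in the frame of toaster between -0.03 and 0.03 m and z of waffle_center in the frame of toaster between 0.098 and 0.13 m and (y of waffle_center in the frame of toaster between -0.046 and -0.016 m or y of waffle_center in the frame of toaster between 0.016 and 0.046 m) and value of joint lever above 0.056 m), for 0.2 s.
At the end, for the whole second after the job is handed in: Lever caught down by itself (56 mm or more); waffle let go, at rest and lowered in either slot (middle within 30 mm along, 15 mm across, 55 to 87 mm below the top); crispbread upright within 20 mm, mug, jam and syrup upright within 30 mm of their starts (all of step 2 and value of joint lever below 0.065 m and linear speed of waffle below 0.02 m/s and distance of crispbread from where it was at the start of the episode below 0.02 m and angle between each of crispbread, mug, jam, syrup's own z axis and vertical below 0.3 rad and distance of each of mug, jam, syrup from where it was at the start of the episode below 0.03 m); the robot touches nothing.
It fails at once if the crispbread is taken out of the rack or knocked over (distance of crispbread from where it was at the start of the episode above 0.04 m or angle between crispbread's own z axis and vertical above 0.6 rad).
It fails at once if the mug, the jam or the syrup is knocked over or pushed away (distance of any of mug, jam, syrup from where it was at the start of the episode above 0.05 m or angle between any of mug, jam, syrup's own z axis and vertical above 0.6 rad).
It also fails if it takes over 54 s, if anything falls off the work surface, if the arm or the gripper's body presses on something with over 40 N, if the wrist force passes 120 N, or if a joint passes its speed limit or range.

## Working session

There is one attempt and no reset: what is moved stays moved. The work goes in short steps, Python scripts to look and compute and a shell command to move; the robot and the scene stay as the last step left them, time stands still between calls to the robot, and variables do not carry over. Pictures are saved under pics/ and viewed, at most 10 in all, crops included, and the job is handed in when it is done.

```bash
mkdir -p pics; ls; cat > h.py <<'E'
import numpy as np, cv2
from scipy.spatial.transform import Rotation as Ro
from cell import status, get_image, ctrl, models
def shot(n):
    s=status.read_state(); p=get_image(n)
    if 'hand_eye' in p:
        T=np.eye(4); T[:3,:3]=Ro.from_euler('xyz',s['tool_rot']).as_matrix(); T[:3,3]=s['eef_pos']
        M=T@np.array(p['hand_eye']); p['R'],p['t']=M[:3,:3],M[:3,3]
    else:
        r=np.array(p['rotation'],float); p['t']=np.array(p['position'],float)
        p['R']=r if r.shape==(3,3) else Ro.from_euler('xyz',r).as_matrix()
    return p
def cloud(p):
    v,u=np.mgrid[0:420,0:560].astype(np.float32)
    K=np.array([[p['fx'],0,p['cx']],[0,p['fy'],p['cy']],[0,0,1]])
    xy=cv2.undistortPoints(np.stack([u.ravel(),v.ravel()],1)[:,None],K,np.array([p['k1'],0,0,0,0.]))[:,0].reshape(420,560,2)
    z=p['z_map']; c=np.stack([xy[...,0]*z,-xy[...,1]*z,-z],-1)
    w=c@p['R'].T+p['t']; w[z==0]=np.nan
    return w
def save(p,f): cv2.imwrite('pics/'+f,cv2.cvtColor(p['color'],cv2.COLOR_RGB2BGR))
E
python3 - <<'E'
from h import *
print(status.read_state())
for n in ['top','side']:
    p=shot(n); print(n,np.shape(p.get('rotation')),p['t'],p['R'].round(2).tolist(),p['fx'],p['k1']); save(p,n+'0.png'); w=cloud(p); np.save(n+'.npy',w);np.save(n+'c.npy',p['color'])
    for o in ['toaster','lever','rack','waffle','crispbread','mug','jam','syrup']:
        for b in models.boxes_of(p,o)[:2]:
            l,t,r,q=[int(round(x)) for x in b['rect']]
            c=w[max(t,0):q,max(l,0):r].reshape(-1,3); c=c[~np.isnan(c[:,0])]
            print(o,round(b['score'],2),[l,t,r,q],np.percentile(c,[5,50,95],axis=0).round(0).tolist())
E
```

```text
pics
{'clock': 0.0, 'qpos': array([-1.32783167,  0.62940728,  0.03844419,  1.51837415, -0.02700658,
        0.99629032, -0.01998222]), 'qd': array([ 2.87323831e-04, -1.70008992e-04, -5.95224995e-04,  6.59901275e-04,
       -4.13714287e-04,  7.76884921e-04,  8.37190709e-05]), 'tau': array([-9.20332859e-04, -5.63391709e+01,  1.22570280e+00, -1.93454736e+01,
        1.09355879e-02,  1.04818345e-02,  1.65523420e-05]), 'eef_pos': array([197.30343541, 618.6675567 , 230.34753722]), 'tool_rot': array([-3.13963185e+00,  2.49899898e-05,  2.83284028e+00]), 'force': array([-0.39511221, -0.83288008,  0.56150562]), 'torque': array([0.00931334, 0.00474704, 0.00054937]), 'gripper_force': 0.0, 'width': 85.19820289927053}
top (3,) [ 514.616727     34.87409798 1215.07505056] [[-0.0, 0.99, -0.1], [-1.0, -0.0, -0.01], [-0.01, 0.1, 0.99]] 478.73789648633766 -0.04905709749862569
toaster 0.88 [141, 198, 281, 276] [[488.0, 42.0, 1.0], [565.0, 181.0, 183.0], [643.0, 314.0, 188.0]]
lever 0.84 [176, 220, 278, 259] [[521.0, 44.0, 4.0], [559.0, 147.0, 169.0], [600.0, 251.0, 188.0]]
lever 0.64 [311, 141, 335, 171]
[... 1235 characters left out ...]
ck 0.71 [187, 178, 246, 230] [[483.0, -236.0, -1.0], [567.0, -156.0, 9.0], [624.0, -85.0, 109.0]]
waffle 0.78 [184, 187, 220, 222] [[507.0, -251.0, 0.0], [575.0, -196.0, 13.0], [608.0, -151.0, 112.0]]
crispbread 0.55 [206, 170, 234, 196] [[451.0, -189.0, -0.0], [508.0, -149.0, 25.0], [537.0, -113.0, 96.0]]
mug 0.67 [315, 250, 357, 286] [[696.0, 125.0, -1.0], [746.0, 177.0, 7.0], [793.0, 233.0, 94.0]]
jam 0.92 [411, 174, 446, 203] [[465.0, 415.0, -1.0], [528.0, 439.0, 57.0], [552.0, 510.0, 99.0]]
jam 0.31 [205, 171, 239, 199] [[454.0, -192.0, -0.0], [511.0, -143.0, 13.0], [540.0, -101.0, 95.0]]
syrup 0.64 [229, 258, 251, 290] [[724.0, -112.0, 0.0], [778.0, -79.0, 94.0], [800.0, -57.0, 153.0]]
```

```bash
python3 - <<'E'
from h import *
P=[];
for n in ['top','side']:
    w=np.load(n+'.npy').reshape(-1,3); c=np.load(n+'c.npy').reshape(-1,3)
    def rect(name,m):
        a=w[m]; r=cv2.minAreaRect(a[:,:2].astype(np.float32)); print(n,name,m.sum(),np.round(r[0],1),np.round(r[1],1),round(r[2],1),'z',np.median(a[:,2]).round(1), 'mean',a.mean(0).round(1))
    x,y,z=w.T
    rect('toastertop',(z>178)&(z<195)&(y>20)&(y<360)&(x>440)&(x<680))
    rect('lever',(z>158)&(z<172)&(y>-20)&(y<150)&(x>440)&(x<680))
    rect('waffle',(z>88)&(y<-140)&(x>520)&(x<660)&(y>-300))
    rect('waffle>102',(z>102)&(z<115)&(y<-140)&(x>520)&(x<660)&(y>-300))
    rect('crisp',(z>75)&(z<100)&(y<-80)&(x<555)&(x>440)&(y>-240))
    rect('wires',(z>52)&(z<70)&(y<-80)&(x<655)&(x>440)&(y>-260))
    rect('tray',(z>4)&(z<14)&(y<-60)&(x<655)&(x>440)&(y>-260))
a=cv2.imread('pics/top0.png')[120:300,80:420]; cv2.imwrite('pics/t0.png',cv2.resize(a,None,fx=2.3,fy=2.3,interpolation=cv2.INTER_CUBIC))
E
```

```text
top toastertop 7168 [566.5 199.4] [172.5 260.3] 1.5 z 185.2 mean [565.4 198.1 184.9]
top lever 442 [575.1  84.2] [182.1 115.2] 9.7 z 165.8 mean [569.9  54.6 165.8]
top waffle 377 [ 580.5 -186.1] [100.3  18.9] 56.4 z 108.3 mean [ 580.3 -185.2  106.6]
top waffle>102 330 [ 580.8 -186.3] [100.3  18.1] 56.4 z 108.6 mean [ 580.8 -186.1  108.5]
top crisp 258 [ 541.2 -158.9] [100.   83.8] 56.1 z 92.4 mean [ 512.8 -142.6   91.7]
top wires 289 [ 542.5 -155.9] [ 99.7 104.9] 52.2 z 61.9 mean [ 538.9 -155.9   61.5]
top tray 1659 [ 547.6 -159.8] [199.2 214.4] 89.7 z 8.1 mean [ 542.5 -156.7    8.1]
side toastertop 5012 [565.2 198.3] [174.3 261.4] 2.2 z 186.5 mean [569.6 197.  186.2]
side lever 370 [574.1  88.7] [164.4 121.8] 0.1 z 166.2 mean [584.9  67.5 166.2]
side waffle 287 [ 579.4 -187.7] [101.2  18.9] 56.3 z 109.4 mean [ 581.8 -185.7  107.2]
side waffle>102 234 [ 578.9 -187.8] [100.5  18.4] 56.2 z 110.1 mean [ 580.5 -186.2  109.9]
side crisp 203 [ 509.5 -140.9] [102.9  13.8] 55.7 z 93.3 mean [ 513.1 -138.7   91.3]
side wires 247 [ 545.3 -162.1] [ 97.5 116.9] 56.3 z 63.2 mean [ 547.9 -162.1   62.3]
side tray 1544 [ 547.9 -160. ] [214.2 199.9] 0.0 z 7.5 mean [ 555.3 -159.2    7.8]
```

View pics/t0.png

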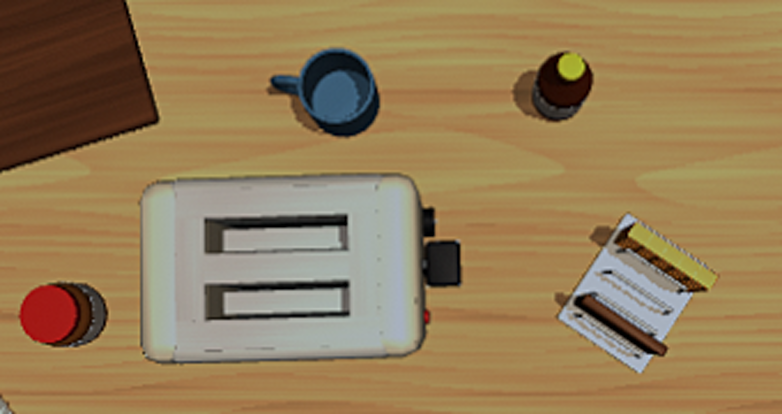

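The picture shows the toaster on the left, with its lever at about (445,263) facing world −y. The waffle is in the far bay at (665,255), the crispbread in the near bay at (620,325), and mug, jam and syrup are clear of the path. I'll get the toaster axes, slots and lever from the two clouds.

```bash
python3 - <<'E'
from h import *
for n in ['top','side']:
    w=np.load(n+'.npy'); x,y,z=np.moveaxis(w,-1,0)
    top=((abs(z-186)<6)&(x>470)&(x<665)&(y>40)&(y<350)).astype(np.uint8)
    # slot mouth: holes in top, boundary points projected at mouth height
    cs,hi=cv2.findContours(top,cv2.RETR_CCOMP,cv2.CHAIN_APPROX_NONE)
    for c,h in zip(cs,hi[0]):
        if len(c)<40: continue
        q=w[c[:,0,1],c[:,0,0]][:,:2].astype(np.float32); r=cv2.minAreaRect(q)
        print(n,'hole' if h[3]>=0 else 'outer',np.round(r[0],1),np.round(r[1],1),round(r[2],2))
    m=(abs(z-166)<6)&(y>-10)&(y<56)&(x>520)&(x<620); a=w[m]
    print('lever',m.sum(),np.percentile(a,[1,50,99],axis=0).round(1).tolist())
    r=cv2.minAreaRect(a[a[:,1]<50][:,:2].astype(np.float32)); print(r)
    for X in [540,590]: print('prof',X,[ (int(yy),round(float(np.nanmedian(z[(abs(x-X)<4)&(abs(y-yy)<3)])))) for yy in range(20,340,12) if ((abs(x-X)<4)&(abs(y-yy)<3)).any()])
E
```

```text
top outer [565.8 198.9] [170.8 255.9] 1.36
top hole [534.8 198.3] [ 41.  137.3] 0.77
top hole [597.5 200.9] [ 38.1 137.5] 1.56
lever 256 [[550.5, 28.9, 160.5], [570.3, 42.1, 165.3], [592.5, 55.3, 169.4]]
((571.4976806640625, 38.78257751464844), (19.854429244995117, 42.19721984863281), 89.9930648803711)
prof 540 [(20, 3), (32, -1), (44, 0), (56, 3), (68, 174), (80, 185), (92, 186), (104, 186), (116, 187), (128, 186), (140, 124), (152, 124), (164, 122), (176, 125), (188, 122), (200, 123), (212, 123), (224, 124), (236, 123), (248, 124), (260, 123), (272, 186), (284, 186), (296, 185), (308, 186), (320, 183), (332, 175)]
prof 590 [(20, 0), (32, 164), (44, 164), (56, 163), (68, 168), (80, 183), (92, 185), (104, 185), (116, 186), (128, 187), (140, 124), (152, 123), (164, 123), (176, 123), (188, 121), (200, 122), (212, 123), (224, 124), (236, 123), (248, 123), (260, 122), (272, 185), (284, 187), (296, 186), (308, 185), (320, 182), (332, 174)]
side outer [565.4 198.5] [173.1 260.1] 1.67
side hole [595.8 200.5] [ 39.6 139.7] 1.26
side hole [533.5 199.3] [ 41.7 143.2] 1.86
lever 173 [[547.9, 27.8, 161.3], [570.4, 40.7, 166.2], [591.5, 53.7, 171.1]]
((569.5054321289062, 38.17218017578125), (44.347084045410156, 20.77782440185547), 0.11962179839611053)
prof 540 [(20, 4), (32, 2), (44, 5), (56, 4), (68, 178), (80, 186), (92, 188), (104, 187), (116, 187), (128, 189), (272, 188), (284, 187), (296, 187), (308, 187), (320, 185), (332, 172)]
prof 590 [(20, 1), (32, 161), (44, 82), (56, 164), (68, 172), (80, 184), (92, 187), (104, 186), (116, 187), (128, 187), (140, 126), (152, 127), (164, 128), (176, 125), (188, 126), (200, 124), (212, 127), (224, 127), (236, 126), (248, 126), (260, 126), (272, 187), (284, 189), (296, 187), (308, 188), (320, 185), (332, 171)]
```

```bash
python3 -m handwheel '[{"delta_pos":[1.5,-3.2,2],"yaw":-0.12},{"delta_pos":[1.8,-3.5,1],"yaw":-0.12},{"delta_pos":[1.8,-3.5,0],"yaw":-0.12},{"delta_pos":[1.8,-3.5,0],"yaw":-0.12},{"delta_pos":[1.8,-3.5,0],"yaw":-0.12},{"delta_pos":[1.8,-3.5,0],"yaw":-0.12},{"delta_pos":[1.8,-3.5,0],"yaw":-0.12},{"delta_pos":[1.8,-3.5,0],"yaw":-0.12},{"delta_pos":[1.8,-3.5,0],"yaw":-0.12},{"delta_pos":[1.8,-3.5,0],"yaw":-0.12}]' 1
```

```text
clock: 1.73
eef_pos: [375.1, 270.7, 261.7]
tool_rot: [3.141, -0.001, 1.627]
force: [-0.3, -0.1, -0.5]
width: 85.2
gripper_force: 0.0
```

```bash
python3 -m handwheel '[{"delta_pos":[1.5,-3.8,0],"yaw":-0.064},{"delta_pos":[1.5,-3.8,0],"yaw":-0.064},{"delta_pos":[1.5,-3.8,0],"yaw":-0.064},{"delta_pos":[1.5,-3.8,0],"yaw":-0.064},{"delta_pos":[1.5,-3.8,0],"yaw":-0.064},{"delta_pos":[1.5,-3.8,0],"yaw":-0.064},{"delta_pos":[1.5,-3.8,0],"yaw":-0.064},{"delta_pos":[1.5,-3.8,0],"yaw":-0.064},{"delta_pos":[1.5,-3.8,0],"yaw":-0.064},{"delta_pos":[1.5,-3.8,0],"yaw":-0.068}]' && python3 -m handwheel '[{"delta_pos":[2.8,-2.7,-1]},{"delta_pos":[2.7,-2.6,-1]},{"delta_pos":[0,-2.5,-1]},{"delta_pos":[0,0,-1]},{"delta_pos":[0,0,0]},{"delta_pos":[0,0,0]}]'
cat > wf.py <<'E'
from h import *
p=shot('wrist'); s=status.read_state(); w=cloud(p); x,y,z=np.moveaxis(w,-1,0)
import sys; save(p,sys.argv[1])
print(s['eef_pos'].round(1),s['tool_rot'].round(3),[(b['score'],b['rect']) for b in models.boxes_of(p,'waffle')[:2]])
for lo,hi in [(100,116),(84,98),(56,66)]:
    m=(z>lo)&(z<hi)&(x>440)&(x<660)&(y<-60)&(y>-270)
    if lo<100: print(lo,m.sum()); 
    if m.sum()>20:
        r=cv2.minAreaRect(w[m][:,:2].astype(np.float32)); print(lo,m.sum(),np.round(r[0],1),np.round(r[1],1),r[2],np.median(z[m]))
E
python3 wf.py w1.png
```

```text
clock: 2.57
eef_pos: [525.1, -109.5, 261.5]
tool_rot: [3.141, -0.001, 0.986]
force: [1.0, -0.1, 0.5]
width: 85.3
gripper_force: 0.0
[ 527.5 -119.9  262.5] [3.132 0.005 0.973] [(0.76, [336.0, 161.0, 381.1, 273.1]), (0.71, [274.0, 155.8, 287.9, 264.2])]
100 1829 [ 578.8 -185.7] [98.9 18.6] 55.8011474609375 107.01379020962298
84 1545
84 1545 [ 544.9 -162.9] [99.2 97.7] 55.935935974121094 91.49181536793537
56 1074
56 1074 [ 540. -154.] [ 99.3 104.9] 50.695777893066406 60.80310908690623schema error: expected keys delta_pos, yaw
```

View pics/w1.png

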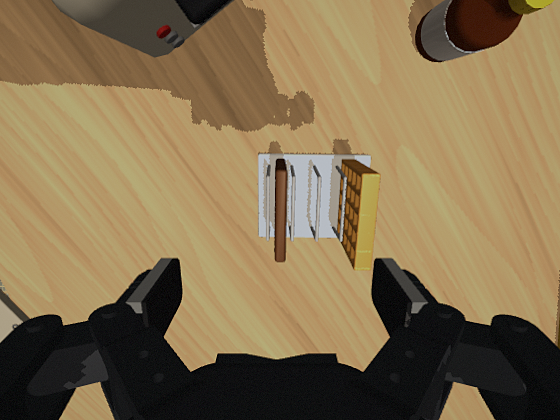

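The waffle shows at (365,215), lined up with the pads, and the crispbread at (281,210). I'll move above it and check again.

```bash
python3 -m handwheel '[{"delta_pos":[1.8,-2.6,-2],"yaw":0},{"delta_pos":[1.8,-2.6,-2],"yaw":-0.008},{"delta_pos":[1.8,-2.6,-2],"yaw":0},{"delta_pos":[0,0,-2],"yaw":0},{"delta_pos":[0,0,-1],"yaw":0},{"delta_pos":[0,0,0],"yaw":0},{"delta_pos":[0,0,0],"yaw":0},{"delta_pos":[0,0,0],"yaw":0}]'; python3 wf.py w2.png
```

```text
clock: 3.33
eef_pos: [579.1, -184.7, 172.6]
tool_rot: [3.14, -0.001, 0.982]
force: [-0.4, -0.6, 0.1]
width: 85.5
gripper_force: 0.0
[ 579.2 -184.8  172.8] [ 3.14e+00 -1.00e-03  9.82e-01] [(0.82, [263.0, 135.0, 294.9, 290.9])]
100 3599 [ 578.7 -186.1] [99.7 17.5] 55.763832092285156 107.08071179153535
84 2169
84 2169 [ 548.7 -157.2] [85.9 98.2] 55.67136764526367 91.62821466171087
56 2234
56 2234 [ 554.6 -163.6] [ 98.6 100.8] 60.72323226928711 60.79343399179672
```

```bash
python3 -m handwheel '[{"delta_pos":[0,-0.1,-2.5],"yaw":-0.006},{"delta_pos":[0,0,-2.5],"yaw":0},{"delta_pos":[0,0,-2],"yaw":0},{"delta_pos":[0,0,-1.5],"yaw":0},{"delta_pos":[0,0,-1],"yaw":0},{"delta_pos":[0,0,-0.2],"yaw":0},{"delta_pos":[0,0,0],"yaw":0},{"delta_pos":[0,0,0],"yaw":0}]'; python3 -m handwheel '[{"delta_pos":[0,0,0],"yaw":0},{"delta_pos":[0,0,0],"yaw":0},{"delta_pos":[0,0,0],"yaw":0},{"delta_pos":[0,0,0],"yaw":0},{"delta_pos":[0,0,0],"yaw":0},{"delta_pos":[0,0,0],"yaw":0},{"delta_pos":[0,0,0],"yaw":0},{"delta_pos":[0,0,0],"yaw":0},{"delta_pos":[0,0,0],"yaw":0},{"delta_pos":[0,0,0],"yaw":0}]' -1
```

```text
clock: 4.1
eef_pos: [579.3, -187.0, 75.5]
tool_rot: [3.14, -0.001, 0.975]
force: [-0.5, -1.0, 0.4]
width: 85.3
gripper_force: 0.0
clock: 4.93
eef_pos: [578.7, -186.8, 74.6]
tool_rot: [3.141, -0.0, 0.975]
force: [0.7, -0.1, 4.5]
width: 17.2
gripper_force: 59.2
```

```bash
python3 -m handwheel '[{"delta_pos":[0,0,1],"yaw":0},{"delta_pos":[0,0,2],"yaw":0},{"delta_pos":[0,0,2.5],"yaw":0},{"delta_pos":[0,0,2.5],"yaw":0},{"delta_pos":[0,0,2.5],"yaw":0},{"delta_pos":[0,0,2.5],"yaw":0},{"delta_pos":[0,0,2.5],"yaw":0},{"delta_pos":[0,0,2.5],"yaw":0},{"delta_pos":[0,0,2],"yaw":0},{"delta_pos":[0,0,1],"yaw":0}]'; python3 -m handwheel '[{"delta_pos":[0,1.5,0.5],"yaw":0.03},{"delta_pos":[0,2.5,0],"yaw":0.06},{"delta_pos":[0,2.7,0],"yaw":0.06},{"delta_pos":[0,2.7,0],"yaw":0.06},{"delta_pos":[0,2.7,0],"yaw":0.06},{"delta_pos":[0,2.7,0],"yaw":0.06},{"delta_pos":[0,2.7,0],"yaw":0.06},{"delta_pos":[0.4,2.7,0],"yaw":0.06},{"delta_pos":[0.4,2.7,0],"yaw":0.06},{"delta_pos":[0.4,2.7,0],"yaw":0.06}]'
python3 -m handwheel '[{"delta_pos":[0.2,2.7,0],"yaw":0.05},{"delta_pos":[0.2,2.5,0],"yaw":0},{"delta_pos":[0.2,2.2,0],"yaw":0},{"delta_pos":[0,2.1,0],"yaw":0},{"delta_pos":[0,1.8,0],"yaw":0},{"delta_pos":[0,1.4,0],"yaw":0},{"delta_pos":[0,0.4,0],"yaw":0},{"delta_pos":[0,0,0],"yaw":0},{"delta_pos":[0,0,0],"yaw":0},{"delta_pos":[0,0,0],"yaw":0}]'
cat > v.py <<'E'
from h import *
import sys
s=status.read_state(); print(s['eef_pos'].round(1),s['tool_rot'].round(4),s['width'],s['gripper_force'])
for n in ['top','side']:
    p=shot(n); w=cloud(p); c=p['color'].astype(int); x,y,z=np.moveaxis(w,-1,0)
    h=cv2.cvtColor(p['color'],cv2.COLOR_RGB2HSV); gold=(h[...,0]>12)&(h[...,0]<32)&(h[...,1]>90)
    m=gold&(z>195)&(x>520)&(x<680)&(y>60)&(y<340)
    if m.sum()>10:
        a=w[m]; zt=np.percentile(a[:,2],95); t=a[a[:,2]>zt-6]; r=cv2.minAreaRect(t[:,:2].astype(np.float32))
        print(n,len(t),'ztop',zt.round(1),np.round(r[0],1),np.round(r[1],1),round(r[2],1),'all',np.percentile(a,[2,98],axis=0).round(1).tolist())
    crop=p['color'][120:300,130:300] if n=='top' else p['color'][130:260,260:420]
    cv2.imwrite(f'pics/{sys.argv[1]}_{n}.png',cv2.resize(crop[...,::-1],(500,500)))
E
python3 v.py a
```

```text
clock: 5.77
eef_pos: [579.2, -187.4, 287.5]
tool_rot: [3.138, -0.001, 0.975]
force: [0.4, -0.7, 0.2]
width: 17.4
gripper_force: 58.8
clock: 6.6
eef_pos: [589.1, 72.2, 288.0]
tool_rot: [-3.139, -0.0, 1.55]
force: [0.8, -0.2, -0.7]
width: 17.0
gripper_force: 58.8
clock: 7.43
eef_pos: [596.6, 198.4, 289.3]
tool_rot: [-3.141, 0.001, 1.593]
force: [0.7, -0.0, -0.6]
width: 17.0
gripper_force: 58.7
[596.6 198.4 289.3] [-3.1414e+00  1.2000e-03  1.5927e+00] 17.04612606144471 58.747090101242065
top 21 ztop 631.9 [600.  166.6] [137.1  60.2] 38.1 all [[589.8, 149.1, 226.4], [660.8, 201.6, 652.9]]
side 36 ztop 411.1 [620.4 225.2] [28.  38.7] 0.8 all [[589.7, 148.1, 227.9], [632.4, 244.7, 613.4]]
```

```bash
python3 -m handwheel '[{"delta_pos":[0,0.1,-1],"yaw":0},{"delta_pos":[0,0,-1.5],"yaw":0},{"delta_pos":[0,0,-1.2],"yaw":0},{"delta_pos":[0,0,-0.8],"yaw":0},{"delta_pos":[0,0,-0.6],"yaw":0},{"delta_pos":[0,0,-0.5],"yaw":0},{"delta_pos":[0,0,-0.4],"yaw":0},{"delta_pos":[0,0,0],"yaw":0},{"delta_pos":[0,0,0],"yaw":0}]'; python3 - <<'E'
from h import *
for n in ['top','side']:
    p=shot(n); w=cloud(p); x,y,z=np.moveaxis(w,-1,0)
    m=(z>187)&(z<300)&(x>520)&(x<680)&(y>60)&(y<340)
    h=cv2.cvtColor(p['color'],cv2.COLOR_RGB2HSV); m&=(h[...,0]>12)&(h[...,0]<32)&(h[...,1]>90)
    print(n,m.sum(),np.percentile(w[m],[3,50,97],axis=0).round(1).tolist())
    crop=p['color'][190:290,130:290] if n=='top' else p['color'][130:250,270:420]
    cv2.imwrite(f'pics/b_{n}.png',cv2.resize(crop[...,::-1],(400,330)))
cv2.imwrite('pics/b.png',np.hstack([cv2.imread('pics/b_top.png'),cv2.imread('pics/b_side.png')]))
E
```

```text
clock: 8.28
eef_pos: [596.7, 201.3, 229.5]
tool_rot: [3.141, -0.0, 1.595]
force: [-0.5, -0.0, -0.3]
width: 17.4
gripper_force: 58.7
top 179 [[590.2, 152.1, 190.8], [595.5, 165.5, 262.0], [606.3, 189.8, 266.9]]
side 462 [[589.5, 151.0, 189.2], [602.2, 179.6, 245.5], [606.2, 247.8, 267.9]]
```

View pics/b.png

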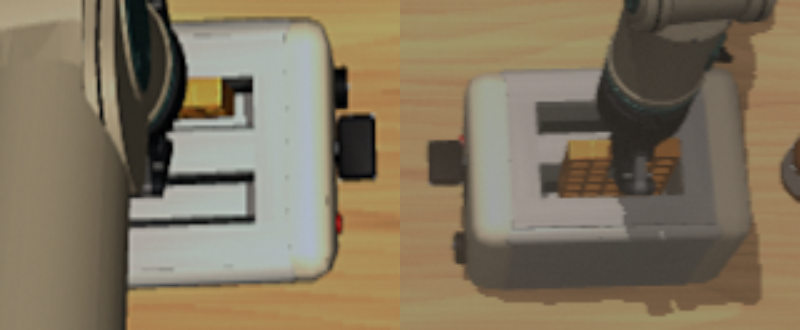

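The waffle is inside the far slot's mouth, centred along and across it: left picture at (205,97), right picture at (620,168). The force is near zero. Lowering onto the carriage.

```bash
python3 -m handwheel '[{"delta_pos":[0,0,-0.7],"yaw":0},{"delta_pos":[0,0,-1],"yaw":0},{"delta_pos":[0,0,-0.8],"yaw":0},{"delta_pos":[0,0,-0.6],"yaw":0},{"delta_pos":[0,0,-0.4],"yaw":0},{"delta_pos":[0,0,-0.2],"yaw":0},{"delta_pos":[0,0,0],"yaw":0},{"delta_pos":[0,0,0],"yaw":0}]'
```

```text
clock: 9.05
eef_pos: [596.7, 201.3, 192.4]
tool_rot: [3.141, -0.0, 1.595]
force: [-0.3, 0.7, -0.6]
width: 17.5
gripper_force: 58.7
```

```bash
python3 -m handwheel '[{"delta_pos":[0,0,-0.1],"yaw":0},{"delta_pos":[0,0,-0.1],"yaw":0},{"delta_pos":[0,0,0],"yaw":0},{"delta_pos":[0,0,0],"yaw":0}]'; python3 -m handwheel '[{"delta_pos":[0,0,0],"yaw":0},{"delta_pos":[0,0,0],"yaw":0},{"delta_pos":[0,0,0],"yaw":0},{"delta_pos":[0,0,0],"yaw":0},{"delta_pos":[0,0,0],"yaw":0},{"delta_pos":[0,0,0],"yaw":0},{"delta_pos":[0,0,0],"yaw":0}]' 1;  python3 -m handwheel '[{"delta_pos":[0,0,1],"yaw":0},{"delta_pos":[0,0,2],"yaw":0},{"delta_pos":[0,0,2],"yaw":0},{"delta_pos":[0,0,2],"yaw":0},{"delta_pos":[0,0,2],"yaw":0},{"delta_pos":[0,0,1],"yaw":0}]'
```

```text
clock: 9.38
eef_pos: [596.5, 201.3, 190.4]
tool_rot: [3.141, -0.0, 1.595]
force: [0.1, 0.7, -0.0]
width: 17.5
gripper_force: 58.7
clock: 9.97
eef_pos: [596.5, 201.3, 190.3]
tool_rot: [3.142, -0.0, 1.595]
force: [-0.1, -0.4, -0.7]
width: 85.1
gripper_force: 0.0
clock: 10.47
eef_pos: [597.8, 201.4, 293.8]
tool_rot: [3.137, -0.001, 1.595]
force: [-0.0, -0.6, 0.4]
width: 85.3
gripper_force: 0.0
```

```bash
python3 -m handwheel '[{"delta_pos":[-0.3,-1,0],"yaw":-0.12},{"delta_pos":[-0.3,-2,0],"yaw":-0.12},{"delta_pos":[-0.3,-2,0],"yaw":-0.12},{"delta_pos":[-0.3,-2,0],"yaw":-0.12},{"delta_pos":[-0.3,-2,0],"yaw":-0.12},{"delta_pos":[-0.3,-2,0],"yaw":-0.12},{"delta_pos":[-0.3,-2,0],"yaw":-0.12},{"delta_pos":[-0.3,-2,0],"yaw":-0.12},{"delta_pos":[-0.3,-2,0],"yaw":-0.12},{"delta_pos":[-0.1,-2,0],"yaw":-0.12}]';  python3 -m handwheel '[{"delta_pos":[0,-1.5,0],"yaw":-0.12},{"delta_pos":[0,-0.5,-1],"yaw":-0.12},{"delta_pos":[0,0,-2],"yaw":-0.12},{"delta_pos":[0,0,-3],"yaw":-0.011},{"delta_pos":[0,0,-2],"yaw":0},{"delta_pos":[0,0,-1],"yaw":0},{"delta_pos":[0,0,0],"yaw":0},{"delta_pos":[0,0,0],"yaw":0},{"delta_pos":[0,0,0],"yaw":0}]'
python3 - <<'E'
from h import *
p=shot('wrist'); s=status.read_state(); print(s['eef_pos'].round(1),s['tool_rot'].round(3),s['qpos'].round(2)); save(p,'l1.png')
w=cloud(p);x,y,z=np.moveaxis(w,-1,0)
m=(abs(z-166)<4)&(y>10)&(y<61)&(x>535)&(x<605); print('pad',m.sum(),np.percentile(w[m],[2,50,98],axis=0).round(1).tolist() if m.any() else '')
for n in ['top','side']:
    p=shot(n); w=cloud(p); x,y,z=np.moveaxis(w,-1,0)
    m=(z>205)&(z<235)&(x>580)&(x<615)&(y>130)&(y<270)
    if m.sum()>10:
        r=cv2.minAreaRect(w[m][:,:2].astype(np.float32)); print(n,m.sum(),r,np.percentile(z[m],[50,95]))
E
```

```text
clock: 11.3
eef_pos: [567.9, 10.5, 290.5]
tool_rot: [-3.141, 0.0, 0.389]
force: [0.9, -0.0, -0.1]
width: 85.7
gripper_force: 0.0
clock: 12.05
eef_pos: [569.5, -9.1, 201.7]
tool_rot: [3.141, -0.002, 0.024]
force: [-0.2, 0.3, -0.6]
width: 85.1
gripper_force: 0.0
[569.5  -9.1 201.8] [ 3.141e+00 -3.000e-03  2.400e-02] [-0.52  0.68  0.8   1.8  -0.6   0.93 -1.  ]
pad 3202 [[549.9, 29.4, 162.3], [570.4, 43.7, 163.9], [588.1, 59.5, 165.3]]
top 422 ((597.5060424804688, 201.7941131591797), (17.99893569946289, 99.50574493408203), 1.4893357753753662) [223.10943712 226.30691912]
side 368 ((595.1019897460938, 200.5069580078125), (20.05120086669922, 100.49594116210938), 0.8464753031730652) [223.89516251 227.83663959]
```

View pics/l1.png

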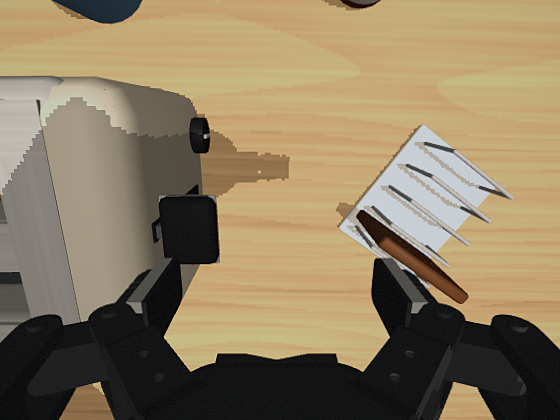

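The paddle shows at (190,230), directly ahead of the left finger. The waffle stands in the slot with its top at 223 mm, as expected. The crispbread at (415,260) is clear of and below the right finger. I'll press gradually.

```bash
python3 -m handwheel '[{"delta_pos":[0,0,-1],"yaw":0},{"delta_pos":[0,0,-1.5],"yaw":0},{"delta_pos":[0,0,-1.2],"yaw":0},{"delta_pos":[0,0,-0.7],"yaw":0},{"delta_pos":[0,0,-0.5],"yaw":0},{"delta_pos":[0,0,0],"yaw":0}]'; python3 -m handwheel '[{"delta_pos":[0,0,-0.5],"yaw":0},{"delta_pos":[0,0,-0.5],"yaw":0},{"delta_pos":[0,0,-0.5],"yaw":0},{"delta_pos":[0,0,0],"yaw":0},{"delta_pos":[0,0,0],"yaw":0}]'
```

```text
clock: 12.7
eef_pos: [567.8, -8.6, 150.5]
tool_rot: [-3.141, 0.002, 0.024]
force: [-3.8, 0.8, 5.6]
width: 85.4
gripper_force: 2.3
clock: 13.12
eef_pos: [568.3, -8.6, 136.9]
tool_rot: [-3.141, 0.0, 0.024]
force: [-1.3, 1.1, 5.0]
width: 85.2
gripper_force: 2.8
```

```bash
python3 -m handwheel '[{"delta_pos":[0,0,-0.5],"yaw":0},{"delta_pos":[0,0,-0.5],"yaw":0},{"delta_pos":[0,0,-0.5],"yaw":0},{"delta_pos":[0,0,-0.5],"yaw":0},{"delta_pos":[0,0,-0.5],"yaw":0},{"delta_pos":[0,0,-0.5],"yaw":0},{"delta_pos":[0,0,-0.5],"yaw":0},{"delta_pos":[0,0,0],"yaw":0}]'; python3 -m handwheel '[{"delta_pos":[0,0,-0.4],"yaw":0},{"delta_pos":[0,0,-0.4],"yaw":0},{"delta_pos":[0,0,-0.3],"yaw":0},{"delta_pos":[0,0,0],"yaw":0},{"delta_pos":[0,0,0],"yaw":0}]'
```

```text
clock: 13.78
eef_pos: [568.7, -9.0, 102.3]
tool_rot: [-3.141, -0.001, 0.023]
force: [-2.8, -0.0, 8.3]
width: 85.6
gripper_force: 4.1
clock: 14.2
eef_pos: [569.1, -9.6, 91.5]
tool_rot: [3.141, -0.002, 0.023]
force: [-1.8, -1.8, 6.1]
width: 85.2
gripper_force: 3.9
```

```bash
python3 -m handwheel '[{"delta_pos":[0,0,-0.15],"yaw":0},{"delta_pos":[0,0,-0.15],"yaw":0},{"delta_pos":[0,0,0],"yaw":0}]'; python3 -m handwheel '[{"delta_pos":[0,0,-0.15],"yaw":0},{"delta_pos":[0,0,0],"yaw":0},{"delta_pos":[0,0,0],"yaw":0}]'
python3 - <<'E'
from h import *
for n in ['top','side']:
    p=shot(n); w=cloud(p); x,y,z=np.moveaxis(w,-1,0)
    m=(z>150)&(z<235)&(x>585)&(x<608)&(y>152)&(y<245); print(n,m.sum(),np.percentile(z[m],[5,50,95]) if m.any() else '')
p=shot('wrist');w=cloud(p);x,y,z=np.moveaxis(w,-1,0)
m=(z>80)&(z<175)&(y>48)&(y<58)&(x>552)&(x<588); print('pad',m.sum(),np.percentile(z[m],[10,50,90]) if m.any() else '')
E
```

```text
clock: 14.45
eef_pos: [569.2, -9.6, 88.7]
tool_rot: [3.141, -0.002, 0.023]
force: [-2.9, -1.4, 7.8]
width: 85.1
gripper_force: 4.2
clock: 14.7
eef_pos: [569.2, -9.6, 87.2]
tool_rot: [3.141, -0.002, 0.023]
force: [-2.2, -1.5, 7.1]
width: 85.3
gripper_force: 4.3
top 337 [155.69600694 159.1790197  162.34942115]
side 198 [156.97542024 160.79868963 164.0463668 ]
pad 7126 [ 99.74974806 155.46713656 170.28590526]
```

```bash
python3 -m handwheel '[{"delta_pos":[0,0,-0.1],"yaw":0},{"delta_pos":[0,0,0],"yaw":0},{"delta_pos":[0,0,0],"yaw":0},{"delta_pos":[0,0,0],"yaw":0}]'; python3 -m handwheel '[{"delta_pos":[0,0,0.5],"yaw":0},{"delta_pos":[0,0,1],"yaw":0},{"delta_pos":[0,0,1],"yaw":0},{"delta_pos":[0,-0.5,2],"yaw":0},{"delta_pos":[0,-1,2],"yaw":0},{"delta_pos":[0,-1,2],"yaw":0},{"delta_pos":[0,0,2],"yaw":0},{"delta_pos":[0,0,1],"yaw":0},{"delta_pos":[0,0,0],"yaw":0},{"delta_pos":[0,0,0],"yaw":0}]'
python3 - <<'E'
from h import *
for n in ['top','side']:
    p=shot(n); w=cloud(p); x,y,z=np.moveaxis(w,-1,0)
    m=(z>150)&(z<235)&(x>585)&(x<608)&(y>152)&(y<245); print(n,m.sum(),np.percentile(z[m],[5,50,95]) if m.any() else '')
    m=(z>70)&(z<175)&(y>30)&(y<56)&(x>552)&(x<588); print('pad',m.sum(),np.percentile(w[m],[10,50,90],axis=0).round(1).tolist() if m.any() else '')
    m=(z>82)&(z<100)&(x>460)&(x<560)&(y<-80)&(y>-200); print('crisp',m.sum(),cv2.minAreaRect(w[m][:,:2].astype(np.float32)) if m.any() else '')
save(p,'e_side.png')
E
```

```text
clock: 15.18
eef_pos: [569.2, -9.6, 86.3]
tool_rot: [3.141, -0.002, 0.023]
force: [-3.0, -1.5, 7.6]
width: 85.4
gripper_force: 4.3
clock: 16.02
eef_pos: [568.7, -32.7, 199.9]
tool_rot: [-3.141, -0.001, 0.025]
force: [-0.3, 0.6, -1.0]
width: 85.1
gripper_force: 0.0
top 342 [160.15369714 163.57463537 166.86950301]
pad 85 [[555.0, 44.8, 103.5], [568.8, 49.5, 105.6], [585.0, 54.1, 108.4]]
crisp 166 ((503.26617431640625, -151.4344482421875), (70.00048065185547, 12.319421768188477), 55.652923583984375)
side 227 [161.43829255 164.95642466 167.99790616]
pad 130 [[555.8, 32.9, 104.1], [570.9, 42.6, 106.9], [585.7, 52.2, 110.5]]
crisp 171 ((510.5829772949219, -140.71542358398438), (99.5467758178711, 13.559179306030273), 55.07184982299805)
```

View pics/e_side.png

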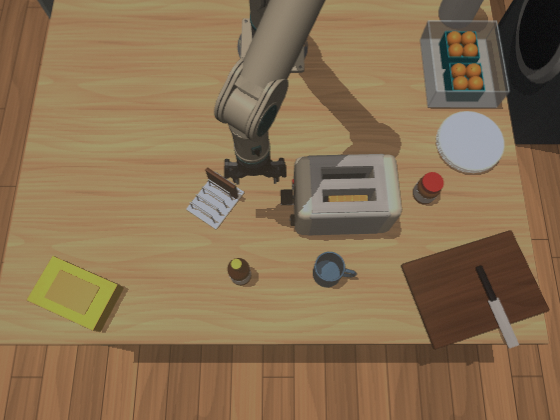

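The lever stays down with its pad at 105 mm. The waffle is lowered in the slot at (348,199) with its top at 164 mm. The crispbread is still in the rack at (222,182), the mug, jam and syrup look undisturbed, and the arm is clear.

```bash
python3 -c "
from cell import ctrl; print(ctrl.finish_job())"
```

```text
the job is handed in; nothing more can be done
None
```

I handed the job in at about 16 s on the robot clock: the waffle is lowered in the toaster's right slot with the lever caught down, the crispbread is still in the rack, and the mug, jam and syrup looked undisturbed in the last picture, though the hand-in returned no verdict.

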